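# Gauge the riveting press with a feeler

## Task

Find the feeler that fits the press's gap: flat on the anvil it must slide straight under the spring foot with a steady drag, neither slipping in loose nor jamming. Leave that one in the gap, straight in and with its nose just out behind the foot's sole, released, and keep or put back the other feelers flat on the rubber mat. Never force a feeler, and do not disturb the other things on the bench.

Things in the scene. Friction and masses are not known exactly. Their poses are not given: they have to be found in the camera images.
- press: Green C-frame rivet press, fixed, 275 x 90 mm, 205 tall; open on its -x side. Origin: on the bench under the middle of its foot's sole; x points level INTO the throat, the way a feeler slides in, z up. Rear column from x = +48 mm; overhead arm to x = -18 mm at 133 mm height and up. Site anvil_front tells of the anvil below the foot.
- foot: Sprung foot, oiled steel (friction about 0.3), 34 mm wide; origin mid-sole, 62 mm above the bench. Flat sole x -13 to +13 mm of the press; brass toe in front slopes up 7 mm at 20 deg to x = -32. Yields up 3.6 mm against 6 to 7.5 N, then stops solid. A feeler that lifts it drags with 2.5 to 6 N (up to 10 while the nose climbs the toe), a thinner one under 1.5 N, a thicker one jams at the toe.
- anvil_front (a point): Where the press's centre line crosses the anvil's front edge: press x = -185 mm, drawn at the mean height 56 mm. The dark steel anvil bar, 30 mm wide, runs from here to press x = +28 mm under the foot. Its flat level top is set between 52 and 60.2 mm above the bench, anew each time and not reported: feel or look for it. So the gap under the foot is 1.8 to 10 mm.
- mat: Black rubber mat, fixed on the bench, 240 x 340 mm (its x, y), 4 mm thick; origin at the centre of its underside. The feelers lie on it at the start.
- feeler5_grip (a point): Centre of the yellow handle of the 5 mm feeler: a block 56 mm long (x), 24 mm wide (y), 46 mm tall (z), this point half-way up, 23 mm above the feeler's flat underside. A straight steel blade 5 mm thick, 26 mm wide and 95 mm long runs out along +x from the handle's front face, undersides level. Whole 151 mm long, about 170 g.
- feeler5_nose (a point): Underside of the free end (nose) of the 5 mm feeler's blade, 123 mm along +x from the handle's centre and 23 mm below it; same axes.
- feeler8_grip (a point): Centre of the blue handle of the 8 mm feeler: a block 56 mm long (x), 24 mm wide (y), 46 mm tall (z), this point half-way up, 23 mm above the feeler's flat underside. A straight steel blade 8 mm thick, 26 mm wide and 95 mm long runs out along +x from the handle's front face, undersides level. Whole 151 mm long, about 210 g.
- feeler8_nose (a point): Underside of the free end (nose) of the 8 mm feeler's blade, 123 mm along +x from the handle's centre and 23 mm below it; same axes.
- feeler11_grip (a point): Centre of the red handle of the 11 mm feeler: a block 56 mm long (x), 24 mm wide (y), 46 mm tall (z), this point half-way up, 23 mm above the feeler's flat underside. A straight steel blade 11 mm thick, 26 mm wide and 95 mm long runs out along +x from the handle's front face, undersides level. Whole 151 mm long, about 250 g.
- feeler11_nose (a point): Underside of the free end (nose) of the 11 mm feeler's blade, 123 mm along +x from the handle's centre and 23 mm below it; same axes.
- punch_a: Dark steel rivet punch standing on the mat between the blades, 24 mm across, 68 mm tall; origin at its foot. Bystander.
- punch_b: Second such punch on the mat, 24 mm across, 68 mm tall; origin at its foot. Bystander.
- hammer: Hammer lying on the bench near the robot, 240 mm long, handle to its -x. Bystander.
- pot: Aluminium pot, 116 mm across, 85 mm tall; origin at its underside. Bystander.
- oil: Green glass oil bottle, 56 mm across, 170 mm tall, standing near the robot; origin at its underside. Bystander.
- pan_lid: Aluminium pan lid with knob, 176 mm across, 52 mm tall, lying flat; origin at its underside. Bystander.
- rivet_tin: Steel tin, 84 mm across, 70 mm tall; origin at its underside. Bystander.
- stake: Iron mushroom stake in a 100 mm square wooden block, fixed, 195 mm tall; origin at its underside. An obstacle.
There are look-alikes about, which are no part of the job. What is shaped like the part that bears feeler8_grip but pink is not meant.

How it is judged:
By the outcome, as a careful person would: the job done as asked, in the order asked, and still so for the second after the job is handed in, with the robot touching nothing.
It also fails if it takes over 72 s, if anything falls off the work surface, if the arm or the gripper's body presses on something with over 40 N, if the wrist force passes 120 N, or if a joint passes its speed limit or range.

## Robot

A 6-joint arm with a two-finger parallel gripper is mounted at the origin on the work surface. World frame = base frame: x ahead of the robot, y to its left, z up, the work surface at z = 0. Lengths are in m, angles in rad, forces in N, time in s.
With the tool pointing down it reaches from about 0.375 to 0.9 m from the base axis. Payload 3.1 kg.
Tool frame: the origin (TCP) lies on the centre line of the jaws, within the pads' length; the fingertips stand 19 mm ahead of it and the grasp point (between the pads) is the TCP; z points along the fingers, y is the line along which they close (so a half turn about z gives the same grasp; the last joint's range is limited). The gripper opens to 85 mm and grips with 20 to 120 N. Pads are 22 mm wide; open, the fingers measure 114 mm over their backs; the gripper's body (76 mm by 85 mm) begins 54 mm behind the grasp point. The pads swing forward as they close: fully open they stand 13 mm farther back than shut.
Start: joints at [1.03, 0.527, 1.433, -0, 1.181, -0.178], TCP at [0.221, 0.585, 0.25] pointing down, gripper open.
Joint ranges: [-3.08, 3.08], [-0.75, 2.2], [0.22, 2.44], [-1.43, 4.57], [0, 2.65], [-2.85, 2.85]. Speed limits (rad/s): [2.79, 2.79, 3.14, 3.14, 3.14, 3.14].

## Interface

Orientations are given as a unit quaternion [x, y, z, w].
In Python, from station import manip gives the robot as it stands.
- The arm moves only by the tool servo_tool, never from a script. Its argument "rows" is a list that holds one entry, the list of rows, each a list of 7 numbers: the turn, a rotation vector about the tool's x, y, z in degrees, then the shift along the tool's x, y, z in m, then the gripper command: -1 is shut, 1 is fully open, values between are in proportion. In form: [[[wx, wy, wz, tx, ty, tz, jaw], ...]]. A call has 1 to 8 rows; each row shifts and turns the commanded pose from where the row before left it, along the tool's axes as they then stand; what a row does not reach is not made up. A row lasts 1/12 s, in which the tool goes at most 41.7 mm and 7.16 degrees, less where a joint would pass 70% of its speed; a pose out of reach is approached as far as the arm can. A call is refused whole if a number of a shift passes 0.0417 or a number of a turn 7.16, either way. A call with a gripper value outside its range is refused whole. The fingers move at their own pace and stop on an object; "squeeze" is the grip in N (left out, the last holds). Time passes only in rows, so rows that do not move let the fingers close. It gives the time, the measured TCP pose, the force, the opening and the grip force at its end, in the units of the state.
- manip.sense(): the state, without advancing time (a new reading comes with each control period).
- manip.snapshot(name): name is "scene" or "top" or "wrist"; returns the picture (384x512x3 uint8, blue, green, red); there is no depth.
- manip.camera_info(name): a dict with "K" (3x3 intrinsics, pixels), "camera_from_world" (4x4, takes a point from world to camera coordinates). Camera axes: x right, y down, z forward; pixel columns grow to the right and rows downward; lengths in m; the calibration is good to about 2 mm. A picture is of the moment at which its call begins: read the wrist's pose just before it. camera_info takes no time and is no camera call; for the wrist camera it gives the pose at the moment of the call.
- manip.sign_off(): hands the job in; it is judged then, once.
The state is a dict: "t": time; "q": joint angles; "qd": joint speeds; "tau": joint torques, N m; "tcp_pos": TCP position; "tool_rot": TCP orientation; "force": force on the tool from outside, world axes, zero at the start; "ft_torque": the same for the moment, N m; "finger_gap": opening from 0.0 (shut) to 1.0 (fully open); "gripper_force": force on a finger pad.
Only numpy, scipy, OpenCV 4.12 (cv2) and the standard library are available. Lean on these libraries where they do the work, as an engineer would, in place of code of your own. Each camera call takes 0.05 s, during which the arm holds its last target. There are 200 camera calls.

## Working session

There is one attempt and no reset: what is moved stays moved. The work goes in short steps, Python scripts to look and compute and a tool call to move; the robot and the scene stay as the last step left them, time stands still between calls to the robot, and variables do not carry over. Pictures are saved under pics/ and viewed, at most 10 in all, crops included, and the job is handed in when it is done.

Besides the shell and the picture viewer there is one more tool, called after "Call:" by a JSON object that holds its "fn" and its "kwargs", one argument or row to a line. servo_tool: Moves the arm, as the interface text tells. Its arguments: {"type":"object","properties":{"rows":{"type":"array","items":{"type":"array","items":{"type":"array","items":{"type":"number"}}}},"squeeze":{"type":"number"}},"required":["rows"]}

```bash
mkdir -p pics; python3 - <<'E'
from station import manip
import cv2,numpy as np
for n in("scene","top"):
    im=manip.snapshot(n); cv2.imwrite(f"pics/{n}0.png",im)
    cv2.imwrite(f"pics/{n}0big.png",cv2.resize(im,(784,588),interpolation=cv2.INTER_CUBIC))
    c=manip.camera_info(n); print(n,np.round(c["K"],1).tolist(),np.round(c["camera_from_world"],4).tolist())
print(manip.sense())
E
```

```text
scene [[387.1, 0.0, 257.7], [0.0, 387.1, 190.5], [0.0, 0.0, 1.0]] [[0.8272, 0.562, -0.0019, -0.412], [0.3692, -0.546, -0.7521, -0.1454], [-0.4237, 0.6214, -0.6591, 1.7862], [0.0, 0.0, 0.0, 1.0]]
top [[377.4, 0.0, 251.5], [0.0, 377.4, 191.7], [0.0, 0.0, 1.0]] [[-0.0015, -1.0, -0.0002, -0.0413], [-0.9965, 0.0015, -0.083, 0.5379], [0.083, 0.0001, -0.9965, 1.3992], [0.0, 0.0, 0.0, 1.0]]
{'t': 0.1, 'q': array([ 1.03050279e+00,  5.28364059e-01,  1.43377134e+00, -6.65410839e-06,
        1.18141192e+00, -1.78511935e-01]), 'qd': array([-0.0005817 , -0.00284285, -0.00323845,  0.00082145,  0.00065067,
        0.00126972]), 'tau': array([ 1.36483877e-04, -4.43303633e+01, -1.78585607e+01, -2.69585444e-04,
        3.83960840e-03,  9.11924786e-06]), 'tcp_pos': array([0.22087646, 0.58401976, 0.24943796]), 'tool_rot': array([ 1.79904579e-01,  9.83683581e-01, -9.15968569e-04, -3.40861970e-04]), 'force': array([-0.88763876,  0.70777553,  0.24341297]), 'ft_torque': array([-0.02068757,  0.01541947, -0.04628875]), 'gripper_force': 0.0, 'finger_gap': 0.9987175515909464}
```

View pics/top0big.png

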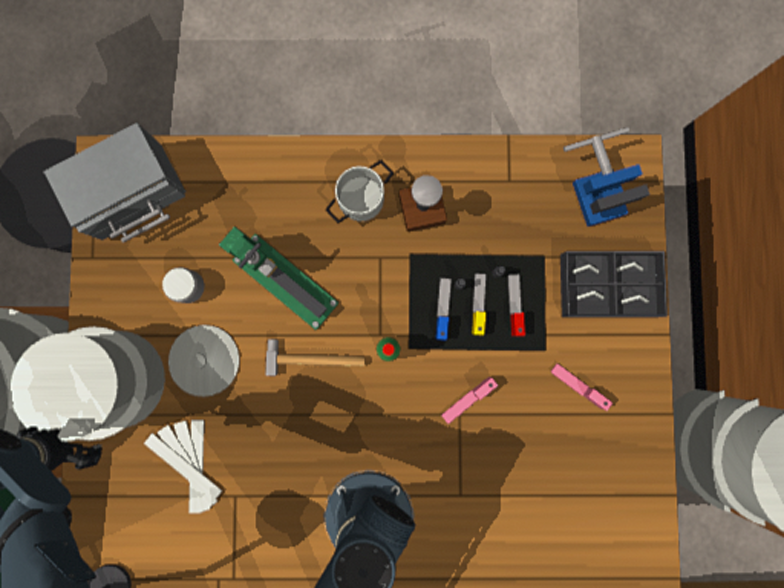

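View pics/scene0big.png

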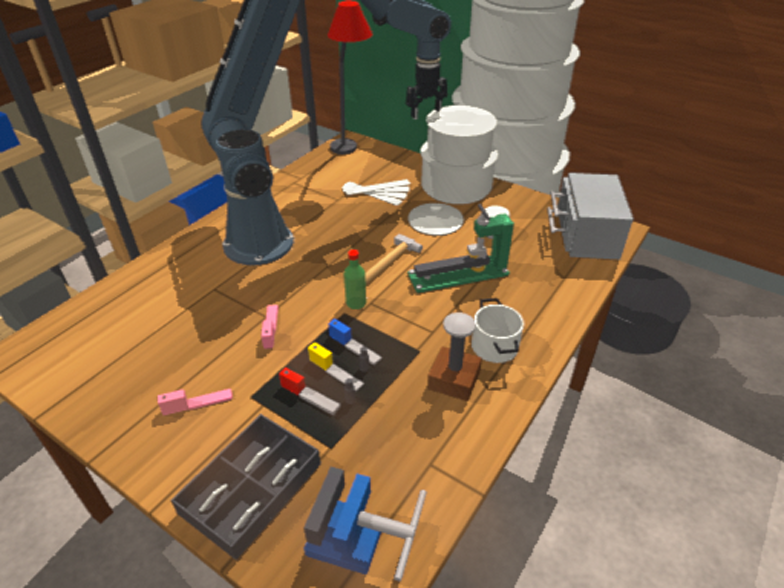

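The top view shows, in 784-px coordinates, the press running from (235,240) to (320,320) with its throat open at the lower right. The blue, yellow and red handles are at (442,327), (479,323) and (517,324), with their blades pointing up the image. The punches are at about (460,283) and (498,271).

```bash
cat > h.py <<'E'
import numpy as np,cv2
from station import manip
def ray(n,uv,z,ci=None):
    c=ci or manip.camera_info(n);K=c["K"];T=c["camera_from_world"];R=T[:3,:3];o=-R.T@T[:3,3]
    d=R.T@np.linalg.solve(K,[uv[0],uv[1],1.]);return o+d*(z-o[2])/d[2]
def proj(n,p,ci=None):
    c=ci or manip.camera_info(n);q=c["camera_from_world"][:3]@np.append(p,1.);q=c["K"]@q;return q[:2]/q[2]
def two(uv1,uv2):  # triangulate scene,top
    A=[]
    for n,uv in(("scene",uv1),("top",uv2)):
        c=manip.camera_info(n);P=c["K"]@c["camera_from_world"][:3];A+=[uv[0]*P[2]-P[0],uv[1]*P[2]-P[1]]
    v=np.linalg.svd(np.array(A))[2][-1];return v[:3]/v[3]
def blobs(im,lo,hi,mn=20):
    m=cv2.inRange(cv2.cvtColor(im,cv2.COLOR_BGR2HSV),np.array(lo),np.array(hi))
    n,l,s,c=cv2.connectedComponentsWithStats(m)
    return [(s[i,4],c[i],l==i) for i in range(1,n) if s[i,4]>=mn]
E
python3 - <<'E'
from h import *
im=cv2.imread("pics/top0.png")
for nm,lo,hi in(("blue",(105,150,80),(125,255,255)),("yel",(22,150,100),(32,255,255)),("red",(0,200,80),(4,255,255))):
    for a,c,m in blobs(im,lo,hi,40):
        r=cv2.minAreaRect(np.argwhere(m)[:,::-1].astype(np.float32)); print(nm,a,c.round(1),ray("top",c,.05).round(4),r)
# press corners/foot rough (784 px coords)
for nm,uv,z in(("front",(317,316),.056),("armfront",(283,268),.2),("rear",(235,240),.2)):
    print(nm,ray("top",np.array(uv)/1.531,z).round(3))
a=im[135:225,135:225]; b=im[160:230,265:360]
cv2.imwrite("pics/c1.png",np.hstack([cv2.resize(a,(400,400),interpolation=cv2.INTER_CUBIC),cv2.resize(b,(400,400),interpolation=cv2.INTER_CUBIC)]))
E
```

```text
blue 672 [393.2 125.8] [ 0.7826 -0.5733  0.05  ] ((399.307373046875, 126.35779571533203), (30.74622344970703, 44.06000900268555), 73.3007583618164)
blue 105 [288.3 213.8] [ 0.454  -0.1773  0.05  ] ((288.5, 214.0), (14.0, 7.0), 90.0)
yel 119 [312.4 210.7] [ 0.4652 -0.2658  0.05  ] ((312.0, 210.5), (15.0, 8.0), 90.0)
red 122 [337.9 211.8] [ 0.461  -0.3597  0.05  ] ((338.0, 211.5), (15.0, 8.0), 90.0)
front [0.481 0.121 0.056]
armfront [0.579 0.178 0.2  ]
rear [0.64  0.283 0.2  ]
```

View pics/c1.png

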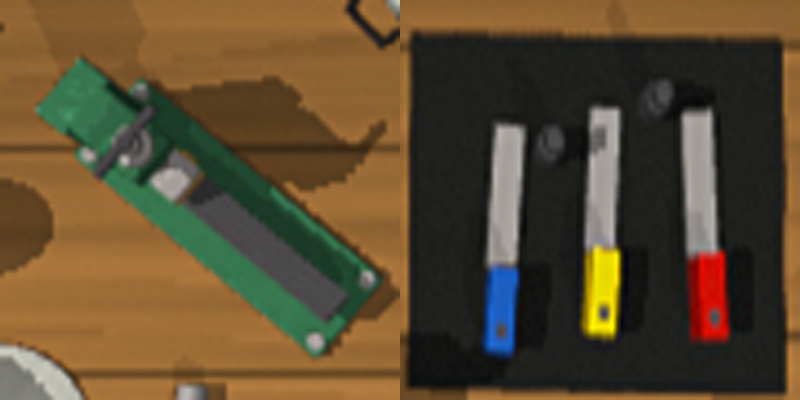

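The left crop shows the anvil front at (333,306), the foot and toe at (175,178), and a press yaw of about 50°. The right crop shows the three feelers pointing roughly +x, with punches right of the blue nose and right of the yellow nose. I'll turn to the press yaw and move over the anvil.

Call:
{"fn": "servo_tool", "kwargs": {
  "rows": [
    [[0, 0, -7.07, 0, 0, -0.005, -1], [0, 0, -7.07, 0, 0, -0.005, -1], [0, 0, -7.07, 0, 0, -0.005, -1], [0, 0, -7.07, 0, 0, -0.005, -1], [0, 0, -7.07, 0, 0, -0.005, -1], [0, 0, -7.07, 0, 0, -0.005, -1], [0, 0, -7.07, 0, 0, -0.005, -1], [0, 0, -7.07, 0, 0, -0.005, -1]]
  ]
}}

```text
t: 0.77
tcp_pos: [0.221, 0.5842, 0.2899]
tool_rot: [-0.311, 0.951, -0.0, -0.0]
force: [-0.5, -0.7, -0.3]
finger_gap: 0.0
gripper_force: 0.0
```

Call:
{"fn": "servo_tool", "kwargs": {
  "rows": [
    [[0, 0, -7.07, 0, 0, 0, -1], [0, 0, -7.07, 0, 0, 0, -1], [0, 0, 0, 0.008, -0.037, 0, -1], [0, 0, 0, 0.008, -0.037, 0, -1], [0, 0, 0, 0.008, -0.037, 0, -1], [0, 0, 0, 0.008, -0.037, 0, -1], [0, 0, 0, 0.008, -0.037, 0, -1], [0, 0, 0, 0.008, -0.037, 0, -1]]
  ]
}}

```text
t: 1.43
tcp_pos: [0.3607, 0.4033, 0.2899]
tool_rot: [-0.423, 0.906, -0.0, -0.0]
force: [0.6, 0.1, 0.1]
finger_gap: -0.004
gripper_force: 0.0
```

Call:
{"fn": "servo_tool", "kwargs": {
  "rows": [
    [[0, 0, 0, 0.008, -0.037, 0, -1], [0, 0, 0, 0.008, -0.037, 0, -1], [0, 0, 0, 0.008, -0.037, 0, -1], [0, 0, 0, 0.008, -0.037, 0, -1], [0, 0, 0, 0.008, -0.037, 0, -1], [0, 0, 0, 0.008, -0.037, 0, -1], [0, 0, 0, 0.008, -0.037, 0, -1], [0, 0, 0, 0, 0, 0, -1]]
  ]
}}

```text
t: 2.1
tcp_pos: [0.5273, 0.1902, 0.2901]
tool_rot: [-0.42, 0.908, -0.002, 0.001]
force: [0.3, 0.9, 0.4]
finger_gap: 0.0
gripper_force: 0.0
```

```bash
python3 - <<'E'
from h import *
s=manip.sense();print(s["t"],s["tcp_pos"],s["tool_rot"],s["q"],s["force"])
c=manip.camera_info("wrist");im=manip.snapshot("wrist");cv2.imwrite("pics/w1.png",im)
cv2.imwrite("pics/w1b.png",cv2.resize(im,(784,588),interpolation=cv2.INTER_CUBIC))
np.savez("w1.npz",**{k:np.array(c[k]) for k in("K","camera_from_world")})
T=c["camera_from_world"];print(c["K"],T,-T[:3,:3].T@T[:3,3])
E
```

```text
2.1 [0.52728666 0.19024039 0.29008348] [-0.41957045  0.90771998 -0.00195213  0.00112403] [ 0.14849538  0.39414389  1.55070747 -0.00335221  1.19348975 -2.28701746] [0.255136   0.93419984 0.38559164]
[[341.08984078   0.         255.5658036 ]
 [  0.         341.08984078 193.04071447]
 [  0.           0.           1.        ]] [[-0.76169953  0.64791808 -0.00399758  0.27948078]
 [ 0.61718577  0.72742064  0.29990153 -0.51520285]
 [ 0.19721955  0.22596761 -0.95396179  0.27021489]
 [ 0.          0.          0.          1.        ]] [0.47756459 0.13262872 0.41340205]
```

View pics/w1b.png

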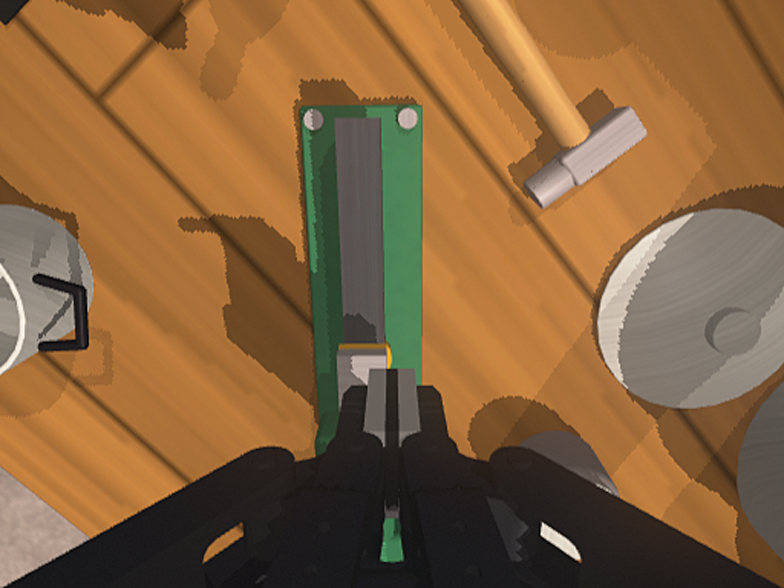

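The wrist view shows the anvil from its front edge at (335–380,118) down to the toe at (340–388,345), nearly straight along the image. I'll fit the anvil by segmentation.

```bash
python3 - <<'E'
from h import *
c=dict(np.load("w1.npz"));im=cv2.imread("pics/w1.png");h=cv2.cvtColor(im,cv2.COLOR_BGR2HSV)
L=[];R=[]
m=(h[...,1]<70)
for v in range(85,215):
    u=np.where(m[v,205:265])[0]
    if len(u)>10: L.append((205+u.min()-.5,v));R.append((205+u.max()+.5,v))
f=np.where(m[60:120,225:243].mean(1)>.5)[0][0]+60-.5;print("front row",f,len(L))
for z in(.052,.056,.0602):
    P=lambda A:np.array([ray("",p,z,c) for p in A])
    l=P(L);r=P(R)
    y=[np.degrees(np.arctan2(*(lambda d:(d[1],d[0]))(cv2.fitLine(a[:,:2].astype(np.float32),cv2.DIST_HUBER,0,.01,.01).ravel()[:2]))) for a in(l,r)]
    mid=(l+r)/2;d=mid[0]-mid[-1];print(z,y,"width",np.linalg.norm(l-r,axis=1)[[5,30,60,-5]].round(4),
     "front",ray("",((L[5][0]+R[5][0])/2,f),z,c).round(4),"mid",mid[[5,60,-5]].round(4).tolist())
s=manip.sense();x,y,_,w=s["tool_rot"];print("tool y yaw",np.degrees(np.arctan2(y*y-x*x,2*x*y)))
E
```

```text
front row 76.5 130
0.052 [np.float32(50.347897), np.float32(50.355247)] width [0.0304 0.0311 0.0309 0.0305] front [0.4898 0.1106 0.052 ] mid [[0.4983, 0.1203, 0.052], [0.5343, 0.1633, 0.052], [0.5813, 0.22, 0.052]]
0.056 [np.float32(50.34788), np.float32(50.355263)] width [0.0301 0.0308 0.0305 0.0301] front [0.4896 0.1108 0.056 ] mid [[0.4981, 0.1204, 0.056], [0.5336, 0.1629, 0.056], [0.5801, 0.219, 0.056]]
0.0602 [np.float32(50.347763), np.float32(50.35526)] width [0.0298 0.0304 0.0302 0.0298] front [0.4895 0.1111 0.0602] mid [[0.4979, 0.1206, 0.0602], [0.533, 0.1626, 0.0602], [0.5789, 0.218, 0.0602]]
tool y yaw 139.65609233607736
```

Call:
{"fn": "servo_tool", "kwargs": {
  "rows": [
    [[0, 0, -0.7, 0, -0.0215, 0.038, -1], [0, 0, 0, 0, 0, 0.038, -1], [0, 0, 0, 0, 0, 0.038, -1], [0, 0, 0, 0, 0, 0.038, -1], [0, 0, 0, 0, 0, 0.038, -1], [0, 0, 0, 0, 0, 0.012, -1], [0, 0, 0, 0, 0, 0.006, -1], [0, 0, 0, 0, 0, 0, -1]]
  ]
}}

```text
t: 2.82
tcp_pos: [0.5367, 0.1831, 0.0825]
tool_rot: [-0.428, 0.904, 0.001, -0.002]
force: [-0.8, 0.2, -0.0]
finger_gap: -0.002
gripper_force: 0.0
```

Call:
{"fn": "servo_tool", "kwargs": {
  "rows": [
    [[0, 0, 0, 0, 0, 0.001, -1], [0, 0, 0, 0, 0, 0.001, -1], [0, 0, 0, 0, 0, 0, -1]]
  ]
}}

```text
t: 3.07
tcp_pos: [0.5392, 0.1827, 0.0835]
tool_rot: [-0.428, 0.904, -0.0, 0.001]
force: [0.2, -0.3, -0.1]
finger_gap: -0.004
gripper_force: 0.0
```

Call:
{"fn": "servo_tool", "kwargs": {
  "rows": [
    [[0, 0, 0, 0, -0.0075, 0.002, -1], [0, 0, 0, 0, 0, 0.001, -1], [0, 0, 0, 0, 0, 0, -1]]
  ]
}}

```text
t: 3.32
tcp_pos: [0.545, 0.1772, 0.0795]
tool_rot: [-0.428, 0.904, -0.0, 0.001]
force: [-0.1, 0.3, 0.1]
finger_gap: 0.001
gripper_force: 0.0
```

Call:
{"fn": "servo_tool", "kwargs": {
  "rows": [
    [[0, 0, 0, 0, 0, 0.001, -1], [0, 0, 0, 0, 0, 0.001, -1], [0, 0, 0, 0, 0, 0, -1]]
  ]
}}

```text
t: 3.57
tcp_pos: [0.5438, 0.1775, 0.0768]
tool_rot: [-0.428, 0.904, 0.0, -0.0]
force: [-0.4, 0.6, -0.5]
finger_gap: 0.004
gripper_force: 0.0
```

Call:
{"fn": "servo_tool", "kwargs": {
  "rows": [
    [[0, 0, 0, 0, 0, 0.001, -1], [0, 0, 0, 0, 0, 0.001, -1], [0, 0, 0, 0, 0, 0, -1]]
  ]
}}

```text
t: 3.82
tcp_pos: [0.5439, 0.1776, 0.0748]
tool_rot: [-0.428, 0.904, 0.0, -0.0]
force: [-0.3, 0.5, -0.5]
finger_gap: 0.0
gripper_force: 0.0
```

Call:
{"fn": "servo_tool", "kwargs": {
  "rows": [
    [[0, 0, 0, 0, 0, 0.001, -1], [0, 0, 0, 0, 0, 0.001, -1], [0, 0, 0, 0, 0, 0, -1]]
  ]
}}

```text
t: 4.07
tcp_pos: [0.544, 0.1776, 0.0728]
tool_rot: [-0.428, 0.904, 0.0, -0.0]
force: [-0.2, -0.9, 0.6]
finger_gap: 0.001
gripper_force: 0.0
```

Call:
{"fn": "servo_tool", "kwargs": {
  "rows": [
    [[0, 0, 0, 0, 0, 0.001, -1], [0, 0, 0, 0, 0, 0.001, -1], [0, 0, 0, 0, 0, 0, -1]]
  ]
}}

```text
t: 4.32
tcp_pos: [0.5442, 0.1776, 0.0716]
tool_rot: [-0.428, 0.904, -0.0, 0.0]
force: [-1.6, -0.8, 3.1]
finger_gap: -0.001
gripper_force: 2.1
```

Contact came at TCP z ≈ 0.072, so the anvil top is about 52.6 mm and the gap about 9.4 mm, which makes the 11 mm (red) feeler the candidate. I'll rise, turn and look at the mat from above.

Call:
{"fn": "servo_tool", "kwargs": {
  "rows": [
    [[0, 0, 0, 0, 0, -0.04, -1], [0, 0, 0, 0, 0, -0.04, -1], [0, 0, 7.1, 0, 0, -0.04, -1], [0, 0, 7.1, 0, 0, -0.04, -1], [0, 0, 7.1, 0, 0, -0.04, -1], [0, 0, 7.1, 0, 0, -0.018, -1], [0, 0, 7.1, 0, 0, 0, 0.2], [0, 0, 7.1, 0, 0, 0, 0.2]]
  ]
}}

```text
t: 4.98
tcp_pos: [0.5449, 0.1777, 0.2915]
tool_rot: [-0.067, 0.998, 0.0, 0.002]
force: [0.5, 0.3, 0.1]
finger_gap: 0.275
gripper_force: 0.0
```

Call:
{"fn": "servo_tool", "kwargs": {
  "rows": [
    [[0, 0, 7.1, 0, 0, 0, 0.2], [0, 0, 1, -0.003, -0.041, 0, 0.2], [0, 0, 0, -0.003, -0.041, 0, 0.2], [0, 0, 0, -0.003, -0.041, 0, 0.2], [0, 0, 0, -0.003, -0.041, 0, 0.2], [0, 0, 0, -0.003, -0.041, 0, 0.2], [0, 0, 0, -0.003, -0.041, 0, 0.2], [0, 0, 0, -0.003, -0.041, 0, 0.2]]
  ]
}}

```text
t: 5.65
tcp_pos: [0.5653, -0.1112, 0.289]
tool_rot: [0.0, 1.0, 0.0, -0.0]
force: [1.0, -0.9, 0.0]
finger_gap: 0.602
gripper_force: 0.0
```

Call:
{"fn": "servo_tool", "kwargs": {
  "rows": [
    [[0, 0, 0, -0.003, -0.041, 0, 0.2], [0, 0, 0, -0.003, -0.041, 0, 0.2], [0, 0, 0, -0.003, -0.041, 0, 0.2], [0, 0, 0, -0.003, -0.041, 0, 0.2], [0, 0, 0, -0.003, -0.041, 0, 0.2], [0, 0, 0, -0.003, -0.041, 0, 0.2], [0, 0, 0, 0, 0, 0, 0.2], [0, 0, 0, 0, 0, 0, 0.2]]
  ]
}}

```text
t: 6.32
tcp_pos: [0.5828, -0.358, 0.288]
tool_rot: [0.002, 1.0, 0.0, -0.0]
force: [-0.1, 0.5, 0.5]
finger_gap: 0.603
gripper_force: 0.0
```

```bash
cat > red.py <<'E'
from h import *
import sys
s=manip.sense();c=manip.camera_info("wrist");im=manip.snapshot("wrist");n=sys.argv[1];cv2.imwrite(f"pics/{n}.png",im)
np.savez(n+".npz",**{k:np.array(c[k]) for k in("K","camera_from_world")})
cv2.imwrite(f"pics/{n}b.png",cv2.resize(im,(784,588),interpolation=cv2.INTER_CUBIC))
x,y,_,w=s["tool_rot"];print(s["t"],s["tcp_pos"].round(4),"y yaw",np.degrees(np.arctan2(y*y-x*x,2*x*y)).round(2))
E
python3 red.py w2
```

```text
6.3167 [ 0.5828 -0.358   0.288 ] y yaw 89.75
```

View pics/w2b.png

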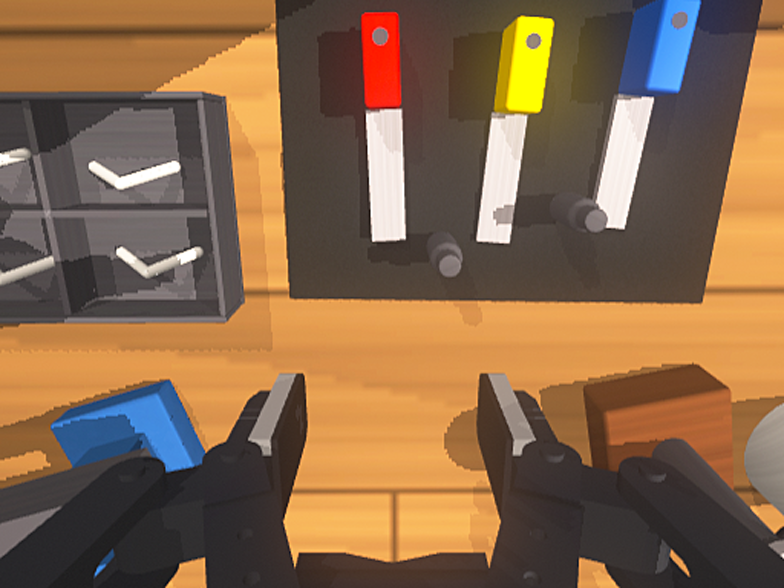

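The wrist view shows the red handle's top face spanning (362–400,13–108) and its blade from (384,110) to the nose at (389,241), with a punch to the right at (447,262). I'll fit the red feeler.

```bash
python3 - <<'E'
from h import *
c=dict(np.load("w2.npz"));im=cv2.imread("pics/w2.png");h=cv2.cvtColor(im,cv2.COLOR_BGR2HSV)
L=[];R=[]
for v in range(78,152):
    u=np.where((h[v,225:280,2]>140)&(h[v,225:280,1]<70))[0]+225
    if len(u)>10:L.append(ray("",(u.min()-.5,v),.015,c));R.append(ray("",(u.max()+.5,v),.015,c))
L=np.array(L);R=np.array(R)
for a in(L,R):
    d=cv2.fitLine(a[:,:2].astype(np.float32),cv2.DIST_HUBER,0,.01,.01).ravel();print("yaw",np.degrees(np.arctan(d[1]/d[0])))
print("w",np.linalg.norm(L-R,axis=1)[[5,30,60]],"mid",((L+R)/2)[[3,30,-3]].round(4).tolist())
u=(L[-1]+R[-1])/2
v=np.where((h[:200,253,2]>140)&(h[:200,253,1]<70))[0];print("nose",ray("",(253.5,v.max()+.5),.015,c).round(4),"root",ray("",(253.5,v.min()-.5),.015,c).round(4))
for a,cc,m in blobs(im,(0,200,200),(6,255,255),300):
    r=cv2.minAreaRect(np.argwhere(m)[:,::-1].astype(np.float32));print(a,r,ray("",r[0],.05,c).round(4),[ray("",p,.05,c).round(4).tolist() for p in cv2.boxPoints(r)])
E
```

```text
yaw 1.709099
yaw 1.9897637
w [0.02654841 0.0271134  0.02666467] mid [[0.5011, -0.3625, 0.015], [0.5301, -0.3616, 0.015], [0.5767, -0.3602, 0.015]]
nose [ 0.5856 -0.3597  0.015 ] root [ 0.4902 -0.3591  0.015 ]
1363 ((248.46975708007812, 38.47148132324219), (61.5322151184082, 24.077821731567383), 88.31531524658203) [ 0.4623 -0.3637  0.05  ] [[0.4357, -0.3757, 0.05], [0.4352, -0.3528, 0.05], [0.4901, -0.3511, 0.05], [0.4907, -0.3751, 0.05]]
```

Call:
{"fn": "servo_tool", "kwargs": {
  "rows": [
    [[0, 0, -2, 0.04, -0.002, 0, 0.2], [0, 0, 0, 0.04, -0.002, 0, 0.2], [0, 0, 0, 0.04, -0.002, 0, 0.2], [0, 0, 0, 0, 0, 0.04, 0.2], [0, 0, 0, 0, 0, 0.04, 0.2], [0, 0, 0, 0, 0, 0.04, 0.2], [0, 0, 0, 0, 0, 0.04, 0.2], [0, 0, 0, 0, 0, 0.02, 0.2]]
  ]
}}

```text
t: 7.03
tcp_pos: [0.462, -0.3599, 0.1054]
tool_rot: [-0.018, 1.0, 0.003, -0.002]
force: [0.3, 0.3, 0.4]
finger_gap: 0.603
gripper_force: 0.0
```

Call:
{"fn": "servo_tool", "kwargs": {
  "rows": [
    [[0, 0, 0, 0, 0, 0, 0.2], [0, 0, 0, 0, 0, 0, 0.2]]
  ]
}}

```text
t: 7.2
tcp_pos: [0.4637, -0.3621, 0.1086]
tool_rot: [-0.018, 1.0, 0.001, -0.001]
force: [-0.4, 0.0, 0.1]
finger_gap: 0.593
gripper_force: 0.0
```

Call:
{"fn": "servo_tool", "kwargs": {
  "rows": [
    [[0, 0, 0, 0.001, -0.0015, 0.03, 0.2], [0, 0, 0, 0, 0, 0.03, 0.2], [0, 0, 0, 0, 0, 0.012, 0.2], [0, 0, 0, 0, 0, 0.004, 0.2], [0, 0, 0, 0, 0, 0, 0.2]]
  ]
}}

```text
t: 7.62
tcp_pos: [0.4633, -0.3656, 0.0338]
tool_rot: [-0.017, 1.0, -0.0, 0.0]
force: [0.1, -0.1, 0.7]
finger_gap: 0.601
gripper_force: 0.0
```

Call:
{"fn": "servo_tool", "kwargs": {
  "rows": [
    [[0, 0, 0, 0, 0, 0, -1], [0, 0, 0, 0, 0, 0, -1], [0, 0, 0, 0, 0, 0, -1], [0, 0, 0, 0, 0, 0, -1], [0, 0, 0, 0, 0, 0, -1], [0, 0, 0, 0, 0, 0, -1], [0, 0, 0, 0, 0, 0, -1], [0, 0, 0, 0, 0, 0, -1]]
  ],
  "squeeze": 50
}}

```text
t: 8.28
tcp_pos: [0.4637, -0.3664, 0.0351]
tool_rot: [-0.017, 1.0, -0.001, 0.001]
force: [0.2, 0.8, 6.5]
finger_gap: 0.274
gripper_force: 50.3
```

Call:
{"fn": "servo_tool", "kwargs": {
  "rows": [
    [[0, 0, 0, 0, 0, -0.01, -1], [0, 0, 0, 0, 0, -0.025, -1], [0, 0, 0, 0, 0, -0.04, -1], [0, 0, 0, 0, 0, -0.04, -1], [0, 0, 0, 0, 0, -0.04, -1], [0, 0, 0, 0, 0, -0.04, -1], [0, 0, 0, 0, 0, -0.04, -1], [0, 0, 0, 0, 0, 0, -1]]
  ]
}}

```text
t: 8.95
tcp_pos: [0.4657, -0.3689, 0.2777]
tool_rot: [-0.017, 1.0, -0.007, 0.006]
force: [0.9, -1.6, -1.9]
finger_gap: 0.279
gripper_force: 49.0
```

Call:
{"fn": "servo_tool", "kwargs": {
  "rows": [
    [[0, 0, -6.9, 0, 0, 0, -1], [0, 0, -6.9, 0, 0, 0, -1], [0, 0, -6.9, 0, 0, 0, -1], [0, 0, -6.9, 0, 0, 0, -1], [0, 0, -6.9, 0, 0, 0, -1], [0, 0, -6.9, 0, 0, 0, -1], [0, 0, -6.9, 0, 0, 0, -1], [0, 0, 0, 0, 0, 0, -1]]
  ]
}}

```text
t: 9.62
tcp_pos: [0.5209, -0.2824, 0.2527]
tool_rot: [-0.354, 0.933, -0.036, -0.06]
force: [-0.6, -0.2, -3.6]
finger_gap: 0.271
gripper_force: 49.3
```

Call:
{"fn": "servo_tool", "kwargs": {
  "rows": [
    [[0, 0, 0, -0.03, 0.022, 0, -1], [0, 0, 0, -0.03, 0.022, 0, -1], [0, 0, 0, -0.03, 0.022, 0, -1], [0, 0, 0, -0.03, 0.022, 0, -1], [0, 0, 0, -0.03, 0.022, 0, -1], [0, 0, 0, -0.03, 0.022, 0, -1], [0, 0, 0, -0.03, 0.022, 0, -1], [0, 0, 0, -0.03, 0.022, 0, -1]]
  ]
}}

```text
t: 10.28
tcp_pos: [0.5827, 0.0011, 0.2156]
tool_rot: [-0.35, 0.934, -0.038, -0.06]
force: [1.4, -1.0, -3.7]
finger_gap: 0.272
gripper_force: 49.5
```

Call:
{"fn": "servo_tool", "kwargs": {
  "rows": [
    [[0, 0, 0, -0.03, 0.022, 0, -1], [0, 0, 0, -0.03, 0.022, 0, -1], [0, 0, 0, -0.03, 0.022, 0, -1], [0, 0, 0, -0.03, 0.022, 0, -1], [0, 0, 0, -0.03, 0.022, 0, -1], [0, 0, 0, 0, 0, 0, -1], [0, 0, 0, 0, 0, 0, -1]]
  ]
}}

```text
t: 10.87
tcp_pos: [0.6221, 0.1815, 0.1909]
tool_rot: [-0.352, 0.933, -0.039, -0.061]
force: [-0.5, 0.1, -3.3]
finger_gap: 0.274
gripper_force: 49.6
```

```bash
python3 red.py w3
```

```text
10.8667 [0.6221 0.1815 0.1909] y yaw 131.33
```

View pics/w3b.png

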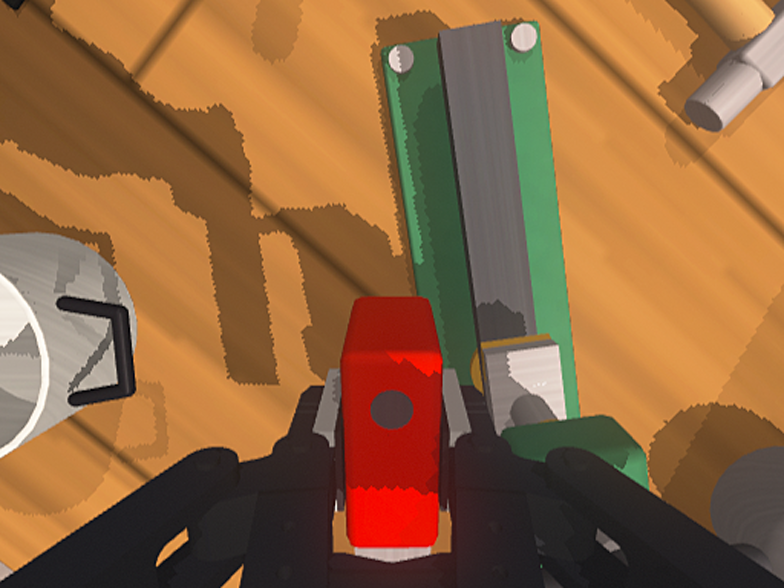

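The wrist view shows the red feeler held in the jaws beside the press, with the foot at (525,370), but the wrist hit its last joint's range while turning and the tool tilted. I'll compute the correction: rise first, then level and square up.

```bash
cat > plan.py <<'E'
from h import *
from scipy.spatial.transform import Rotation as Ro
import sys
Y=50.35;F=np.array([.6077,.2533])
def go(px,py,z,yaw=Y):
    s=manip.sense();R=Ro.from_quat(s["tool_rot"]);a=np.radians(yaw);ex=np.array([np.cos(a),np.sin(a),0]);ey=np.array([-ex[1],ex[0],0])
    G=Ro.from_matrix(np.c_[-ex,ey,[0,0,-1]])
    yr=np.radians(Y);t=np.array([F[0]+px*np.cos(yr)-py*np.sin(yr),F[1]+px*np.sin(yr)+py*np.cos(yr),z])
    d=s["tcp_pos"]; l=np.array([np.cos(yr)*(d[0]-F[0])+np.sin(yr)*(d[1]-F[1]),-np.sin(yr)*(d[0]-F[0])+np.cos(yr)*(d[1]-F[1]),d[2]])
    print("t",s["t"],"q",s["q"].round(3),"press-frame tcp",l.round(4),"force(press)",(Ro.from_euler("z",-Y,degrees=True).apply(s["force"])).round(2))
    print("turn(tool,deg)",np.degrees((R.inv()*G).as_rotvec()).round(2),"shift(cur tool)",R.inv().apply(t-d).round(4),"shift(goal tool)",G.inv().apply(t-d).round(4),"up .1 in tool",R.inv().apply([0,0,.1]).round(4))
if __name__=="__main__": go(*map(float,sys.argv[1:]))
E
python3 plan.py -.175 0 .25
```

```text
t 10.9167 q [ 0.153  0.669  1.341 -0.107  1.237 -2.097] press-frame tcp [-0.0473 -0.058   0.1912] force(press) [ 0.15  0.04 -3.71]
turn(tool,deg) [-1.07 -8.19 -9.12] shift(cur tool) [ 0.1422  0.0355 -0.0403] shift(goal tool) [ 0.1277  0.058  -0.0588] up .1 in tool [ 0.014 -0.003 -0.099]
```

Call:
{"fn": "servo_tool", "kwargs": {
  "rows": [
    [[0, 0, 0, 0.0056, -0.0012, -0.0395, -1], [0, 0, 0, 0.0056, -0.0012, -0.0395, -1], [-0.36, -2.73, -3.04, 0, 0, 0, -1], [-0.36, -2.73, -3.04, 0, 0, 0, -1], [-0.36, -2.73, -3.04, 0, 0, 0, -1], [0, 0, 0, 0.032, 0.0145, 0, -1], [0, 0, 0, 0.032, 0.0145, 0, -1], [0, 0, 0, 0.032, 0.0145, 0, -1]]
  ]
}}

```text
t: 11.58
tcp_pos: [0.5259, 0.1309, 0.2714]
tool_rot: [-0.424, 0.906, -0.0, 0.0]
force: [0.2, -0.2, -3.0]
finger_gap: 0.27
gripper_force: 50.3
```

Call:
{"fn": "servo_tool", "kwargs": {
  "rows": [
    [[0, 0, 0, 0.032, 0.0145, 0, -1], [0, 0, 0, 0, 0, 0, -1], [0, 0, 0, 0, 0, 0, -1]]
  ]
}}

```text
t: 11.83
tcp_pos: [0.4934, 0.116, 0.2716]
tool_rot: [-0.423, 0.906, 0.0, -0.0]
force: [0.0, 0.1, -2.9]
finger_gap: 0.272
gripper_force: 50.3
```

```bash
python3 plan.py -.175 0 .1
```

```text
t 11.8333 q [ 0.01   0.342  1.698  0.     1.102 -2.435] press-frame tcp [-0.1787  0.0004  0.2716] force(press) [ 0.1   0.03 -2.93]
turn(tool,deg) [ 0.04 -0.01 -0.28] shift(cur tool) [-0.0037 -0.0005  0.1716] shift(goal tool) [-0.0037 -0.0004  0.1716] up .1 in tool [ 0.      0.0001 -0.1   ]
```

Call:
{"fn": "servo_tool", "kwargs": {
  "rows": [
    [[0, 0, -0.3, -0.0035, -0.0004, 0.03, -1], [0, 0, 0, 0, 0, 0.04, -1], [0, 0, 0, 0, 0, 0.04, -1], [0, 0, 0, 0, 0, 0.04, -1], [0, 0, 0, 0, 0, 0.02, -1], [0, 0, 0, 0, 0, 0.008, -1], [0, 0, 0, 0, 0, 0, -1]]
  ]
}}

```text
t: 12.42
tcp_pos: [0.4996, 0.1201, 0.0919]
tool_rot: [-0.427, 0.904, 0.001, -0.0]
force: [0.3, -0.1, -2.9]
finger_gap: 0.272
gripper_force: 50.2
```

Call:
{"fn": "servo_tool", "kwargs": {
  "rows": [
    [[0, 0, 0, 0, 0, 0.002, -1], [0, 0, 0, 0, 0, 0.001, -1], [0, 0, 0, 0, 0, 0, -1]]
  ]
}}

```text
t: 12.67
tcp_pos: [0.5009, 0.1207, 0.0921]
tool_rot: [-0.427, 0.904, -0.001, 0.003]
force: [0.2, -0.4, -3.4]
finger_gap: 0.276
gripper_force: 50.2
```

```bash
python3 plan.py -.175 0 .083; python3 red.py w4; python3 - <<'E'
import cv2
from station import manip
im=manip.snapshot("scene"); cv2.imwrite("pics/s4.png",cv2.resize(im[110:220,240:370],(780,660))[:600])
E
```

```text
t 12.6667 q [ 1.900e-02  6.340e-01  1.839e+00  2.000e-03  6.620e-01 -2.436e+00] press-frame tcp [-0.1702 -0.0023  0.0921] force(press) [-0.17 -0.4  -3.36]
turn(tool,deg) [-0.21  0.26  0.21] shift(cur tool) [0.0048 0.0024 0.009 ] shift(goal tool) [0.0048 0.0023 0.0091] up .1 in tool [-0.0004 -0.0004 -0.1   ]
12.6667 [0.5009 0.1207 0.0921] y yaw 140.56
```

View pics/s4.png

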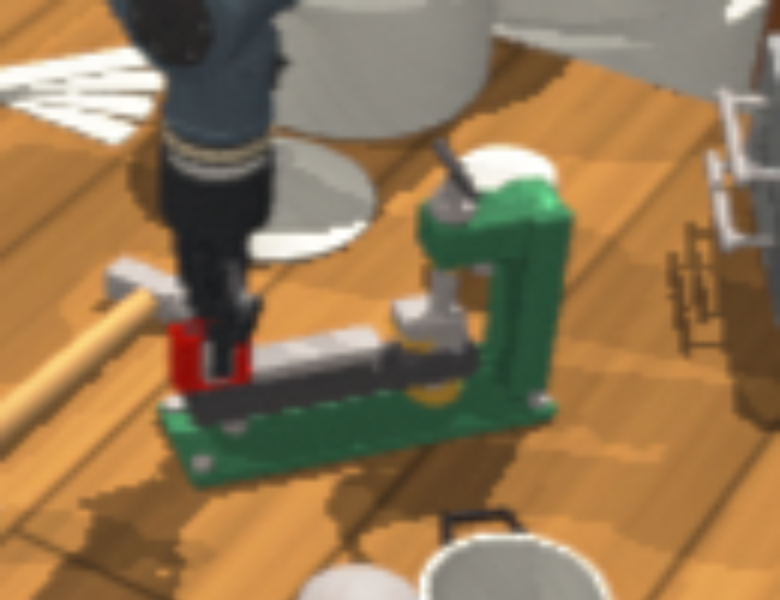

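The scene crop shows the red feeler in line over the anvil, its nose at (385,345) just in front of the brass toe at (420,350). I'll centre it and creep down onto the anvil.

Call:
{"fn": "servo_tool", "kwargs": {
  "rows": [
    [[-0.2, 0.26, 0.2, 0.002, 0.0023, 0.003, -1], [0, 0, 0, 0, 0, 0.002, -1], [0, 0, 0, 0, 0, 0, -1], [0, 0, 0, 0, 0, 0, -1]]
  ]
}}

```text
t: 13.1
tcp_pos: [0.4962, 0.1208, 0.0855]
tool_rot: [-0.426, 0.905, 0.001, -0.002]
force: [0.4, -0.1, -3.2]
finger_gap: 0.276
gripper_force: 50.3
```

Call:
{"fn": "servo_tool", "kwargs": {
  "rows": [
    [[0, 0, 0, 0, 0, 0.001, -1], [0, 0, 0, 0, 0, 0.001, -1], [0, 0, 0, 0, 0, 0, -1]]
  ]
}}

```text
t: 13.35
tcp_pos: [0.4966, 0.1208, 0.0838]
tool_rot: [-0.426, 0.905, 0.001, -0.001]
force: [-0.6, -0.3, 0.1]
finger_gap: 0.279
gripper_force: 50.9
```

```bash
python3 plan.py -.175 0 .083
```

```text
t 13.35 q [ 0.02   0.648  1.847 -0.     0.649 -2.43 ] press-frame tcp [-0.1729  0.001   0.0838] force(press) [-0.67  0.29  0.07]
turn(tool,deg) [ 0.12 -0.11  0.02] shift(cur tool) [ 0.0021 -0.001   0.0008] shift(goal tool) [ 0.0021 -0.001   0.0008] up .1 in tool [ 0.0002  0.0002 -0.1   ]
```

Call:
{"fn": "servo_tool", "kwargs": {
  "rows": [
    [[0, 0, 0, -0.004, -0.001, 0, -1], [0, 0, 0, -0.005, 0, 0, -1], [0, 0, 0, -0.005, 0, 0, -1], [0, 0, 0, -0.005, 0, 0, -1], [0, 0, 0, -0.004, 0, 0, -1], [0, 0, 0, -0.002, 0, 0, -1], [0, 0, 0, 0, 0, 0, -1]]
  ]
}}

```text
t: 13.93
tcp_pos: [0.5141, 0.14, 0.0836]
tool_rot: [-0.426, 0.905, 0.0, -0.001]
force: [0.9, 2.3, 1.1]
finger_gap: 0.274
gripper_force: 50.9
```

```bash
python3 plan.py -.105 0 .083
```

```text
t 13.9333 q [ 5.600e-02  6.650e-01  1.793e+00  1.000e-03  6.850e-01 -2.395e+00] press-frame tcp [-0.1469 -0.0002  0.0836] force(press) [2.37 0.8  1.1 ]
turn(tool,deg) [ 0.08 -0.05  0.05] shift(cur tool) [-0.0419  0.0002  0.0006] shift(goal tool) [-0.0419  0.0002  0.0006] up .1 in tool [ 0.0001  0.0001 -0.1   ]
```

Call:
{"fn": "servo_tool", "kwargs": {
  "rows": [
    [[0, 0, 0, -0.003, 0, 0, -1], [0, 0, 0, -0.003, 0, 0, -1], [0, 0, 0, -0.003, 0, 0, -1], [0, 0, 0, 0, 0, 0, -1]]
  ]
}}

```text
t: 14.27
tcp_pos: [0.5187, 0.1463, 0.0836]
tool_rot: [-0.426, 0.905, 0.001, -0.002]
force: [-1.4, -1.4, 4.1]
finger_gap: 0.273
gripper_force: 51.4
```

Call:
{"fn": "servo_tool", "kwargs": {
  "rows": [
    [[0, 0, 0, -0.002, 0, 0, -1], [0, 0, 0, -0.002, 0, 0, -1]]
  ]
}}

```text
t: 14.43
tcp_pos: [0.5194, 0.148, 0.0836]
tool_rot: [-0.426, 0.905, 0.0, -0.004]
force: [-6.1, -7.8, 10.2]
finger_gap: 0.277
gripper_force: 51.9
```

```bash
python3 plan.py -.105 0 .083
```

```text
t 14.4333 q [ 0.072  0.672  1.77  -0.003  0.708 -2.377] press-frame tcp [-0.1374  0.0008  0.0836] force(press) [-9.9  -0.26 10.21]
turn(tool,deg) [ 0.26 -0.43  0.08] shift(cur tool) [-0.0324 -0.0008  0.0004] shift(goal tool) [-0.0324 -0.0008  0.0006] up .1 in tool [ 0.0007  0.0005 -0.1   ]
```

Call:
{"fn": "servo_tool", "kwargs": {
  "rows": [
    [[0, 0, 0, 0, 0, -0.0006, -1], [0, 0, 0, 0, 0, 0, -1]]
  ]
}}

```text
t: 14.6
tcp_pos: [0.5195, 0.1484, 0.0836]
tool_rot: [-0.426, 0.905, 0.001, -0.004]
force: [-3.7, -5.3, 3.5]
finger_gap: 0.27
gripper_force: 51.0
```

```bash
python3 plan.py -.105 0 .083
```

```text
t 14.6 q [ 7.200e-02  6.720e-01  1.770e+00 -2.000e-03  7.080e-01 -2.377e+00] press-frame tcp [-0.1371  0.0009  0.0836] force(press) [-6.42 -0.49  3.52]
turn(tool,deg) [ 0.28 -0.37  0.04] shift(cur tool) [-0.0321 -0.0009  0.0004] shift(goal tool) [-0.0321 -0.0009  0.0006] up .1 in tool [ 0.0007  0.0005 -0.1   ]
```

Call:
{"fn": "servo_tool", "kwargs": {
  "rows": [
    [[0, 0, 0, -0.0015, 0, -0.0002, -1], [0, 0, 0, -0.0015, 0, 0, -1]]
  ]
}}

```text
t: 14.77
tcp_pos: [0.5202, 0.15, 0.0837]
tool_rot: [-0.426, 0.905, 0.001, -0.006]
force: [-6.1, -10.8, 5.3]
finger_gap: 0.273
gripper_force: 51.5
```

```bash
python3 plan.py -.105 0 .083
```

```text
t 14.7667 q [ 0.076  0.673  1.764 -0.004  0.715 -2.372] press-frame tcp [-0.1353  0.0014  0.0837] force(press) [-12.15  -2.2    5.33]
turn(tool,deg) [ 0.36 -0.54  0.07] shift(cur tool) [-0.0303 -0.0015  0.0004] shift(goal tool) [-0.0303 -0.0014  0.0007] up .1 in tool [ 0.0009  0.0006 -0.1   ]
```

Call:
{"fn": "servo_tool", "kwargs": {
  "rows": [
    [[0, 0, 0, 0, -0.001, -0.001, -1], [0, 0, 0, -0.001, 0, 0, -1]]
  ]
}}

```text
t: 14.93
tcp_pos: [0.522, 0.1512, 0.0842]
tool_rot: [-0.426, 0.905, 0.001, -0.005]
force: [-3.1, -2.3, -2.0]
finger_gap: 0.277
gripper_force: 50.4
```

```bash
python3 plan.py -.105 0 .083
```

```text
t 14.9333 q [ 7.700e-02  6.740e-01  1.760e+00 -1.000e-03  7.180e-01 -2.373e+00] press-frame tcp [-0.1333  0.0008  0.0842] force(press) [-3.77  0.88 -2.02]
turn(tool,deg) [ 0.38 -0.43  0.06] shift(cur tool) [-0.0283 -0.0008  0.001 ] shift(goal tool) [-0.0283 -0.0008  0.0012] up .1 in tool [ 0.0007  0.0007 -0.1   ]
```

Call:
{"fn": "servo_tool", "kwargs": {
  "rows": [
    [[0, 0, 0, -0.002, -0.0005, 0, -1], [0, 0, 0, -0.002, 0, 0, -1], [0, 0, 0, -0.002, 0, 0, -1]]
  ]
}}

```text
t: 15.18
tcp_pos: [0.5283, 0.1561, 0.0844]
tool_rot: [-0.426, 0.905, 0.001, -0.003]
force: [-2.7, -2.6, -4.9]
finger_gap: 0.274
gripper_force: 50.1
```

```bash
python3 plan.py -.105 0 .083
```

```text
t 15.1833 q [ 0.085  0.678  1.744 -0.     0.725 -2.365] press-frame tcp [-0.1255 -0.0008  0.0844] force(press) [-3.73  0.42 -4.9 ]
turn(tool,deg) [ 0.23 -0.24  0.03] shift(cur tool) [-0.0205  0.0008  0.0013] shift(goal tool) [-0.0205  0.0008  0.0014] up .1 in tool [ 0.0004  0.0004 -0.1   ]
```

Call:
{"fn": "servo_tool", "kwargs": {
  "rows": [
    [[0, 0, 0, -0.003, 0.0004, 0.0004, -1], [0, 0, 0, -0.003, 0, 0, -1], [0, 0, 0, -0.003, 0, 0, -1]]
  ]
}}

```text
t: 15.43
tcp_pos: [0.5343, 0.1636, 0.0844]
tool_rot: [-0.426, 0.905, 0.001, -0.002]
force: [-2.0, -1.7, -4.5]
finger_gap: 0.277
gripper_force: 50.1
```

Call:
{"fn": "servo_tool", "kwargs": {
  "rows": [
    [[0, 0, 0, -0.003, 0, 0, -1], [0, 0, 0, -0.003, 0, 0, -1], [0, 0, 0, -0.002, 0, 0, -1], [0, 0, 0, 0, 0, 0, -1]]
  ]
}}

```text
t: 15.77
tcp_pos: [0.54, 0.17, 0.0848]
tool_rot: [-0.426, 0.905, 0.001, -0.001]
force: [-1.1, -0.2, -6.3]
finger_gap: 0.275
gripper_force: 49.8
```

```bash
python3 plan.py -.105 0 .083
```

```text
t 15.7667 q [ 1.070e-01  6.900e-01  1.707e+00  1.000e-03  7.480e-01 -2.343e+00] press-frame tcp [-0.1074 -0.001   0.0848] force(press) [-0.91  0.71 -6.29]
turn(tool,deg) [ 0.13 -0.09  0.03] shift(cur tool) [-0.0024  0.001   0.0018] shift(goal tool) [-0.0024  0.001   0.0018] up .1 in tool [ 0.0002  0.0002 -0.1   ]
```

Call:
{"fn": "servo_tool", "kwargs": {
  "rows": [
    [[0, 0, 0, -0.0015, 0.0004, 0.0012, -1], [0, 0, 0, -0.001, 0, 0, -1], [0, 0, 0, 0, 0, 0, -1], [0, 0, 0, 0, 0, 0, -1]]
  ]
}}

```text
t: 16.1
tcp_pos: [0.5412, 0.1718, 0.084]
tool_rot: [-0.425, 0.905, 0.001, -0.001]
force: [-2.5, -2.2, -2.0]
finger_gap: 0.272
gripper_force: 50.4
```

```bash
python3 plan.py -.105 0 .083; python3 - <<'E'
from h import *
im=manip.snapshot("scene"); cv2.imwrite("pics/s5f.png",im); cv2.imwrite("pics/s5.png",cv2.resize(im[120:210,260:350],(590,590),interpolation=cv2.INTER_CUBIC))
E
```

```text
t 16.1 q [ 1.100e-01  6.920e-01  1.703e+00  1.000e-03  7.480e-01 -2.340e+00] press-frame tcp [-0.1052 -0.0008  0.084 ] force(press) [-3.27  0.51 -1.96]
turn(tool,deg) [ 0.11 -0.07  0.01] shift(cur tool) [-0.0002  0.0008  0.001 ] shift(goal tool) [-0.0002  0.0008  0.001 ] up .1 in tool [ 0.0001  0.0002 -0.1   ]
```

View pics/s5.png

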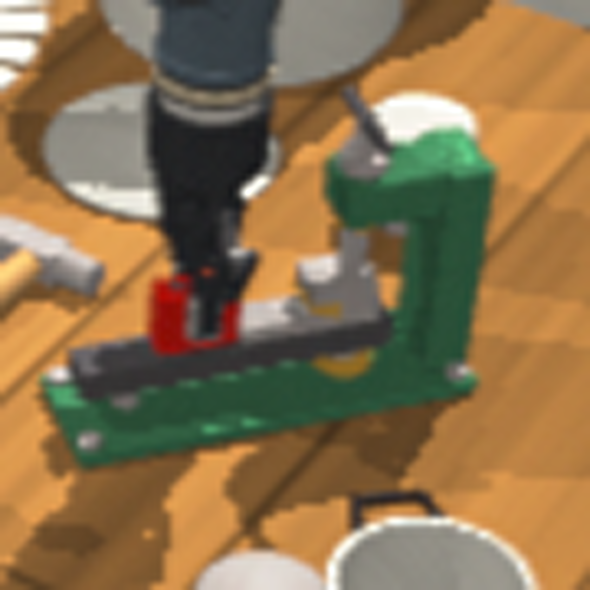

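The scene crop shows the feeler flat on the anvil under the foot, its nose just right of the foot near (380,312). The drag was steady at about 3–4 N. I'll release it, rise, and look from above.

Call:
{"fn": "servo_tool", "kwargs": {
  "rows": [
    [[0, 0, 0, 0, 0, 0, -0.2], [0, 0, 0, 0, 0, 0, -0.1], [0, 0, 0, 0, 0, 0, 0.1], [0, 0, 0, 0, 0, 0, 0.2], [0, 0, 0, 0, 0, 0, 0.2], [0, 0, 0, 0, 0, -0.01, 0.2], [0, 0, 0, 0, 0, -0.02, 0.2], [0, 0, 0, 0, 0, -0.03, 0.2]]
  ]
}}

```text
t: 16.82
tcp_pos: [0.5392, 0.1714, 0.1426]
tool_rot: [-0.425, 0.905, 0.002, -0.004]
force: [1.0, 0.4, -0.1]
finger_gap: 0.6
gripper_force: 0.0
```

Call:
{"fn": "servo_tool", "kwargs": {
  "rows": [
    [[0, 0, 0, 0, 0, -0.04, 0.2], [0, 0, 0, 0, 0, -0.04, 0.2], [0, 0, 0, 0, 0, -0.04, 0.2], [0, 0, 0, 0, 0, -0.03, 0.2], [0, 0, 0, 0, 0, 0, 0.2], [0, 0, 0, 0, 0, 0, 0.2]]
  ]
}}

```text
t: 17.32
tcp_pos: [0.5425, 0.1719, 0.2968]
tool_rot: [-0.426, 0.905, -0.0, 0.001]
force: [-0.5, -0.2, -0.9]
finger_gap: 0.6
gripper_force: 0.0
```

```bash
python3 red.py w5; python3 - <<'E'
from h import *
c=dict(np.load("w5.npz"));im=cv2.imread("pics/w5.png");a=np.radians(50.35);F=np.array([.6077,.2533])
def loc(p):d=p[:2]-F;return np.round([np.cos(a)*d[0]+np.sin(a)*d[1],-np.sin(a)*d[0]+np.cos(a)*d[1]],4).tolist()
for ar,cc,m in blobs(im,(0,200,170),(6,255,255),300):
    r=cv2.minAreaRect(np.argwhere(m)[:,::-1].astype(np.float32));print(ar,r,"ctr",loc(ray("",r[0],.0985,c)),[loc(ray("",p,.0985,c)) for p in cv2.boxPoints(r)])
E
```

```text
17.3167 [0.5425 0.1719 0.2968] y yaw 140.38
1180 ((257.5, 165.0), (54.0, 23.0), 90.0) ctr [-0.1072, -0.0001] [[-0.1332, -0.011], [-0.1332, 0.0107], [-0.08, 0.0113], [-0.08, -0.0114]]
```

View pics/w5b.png

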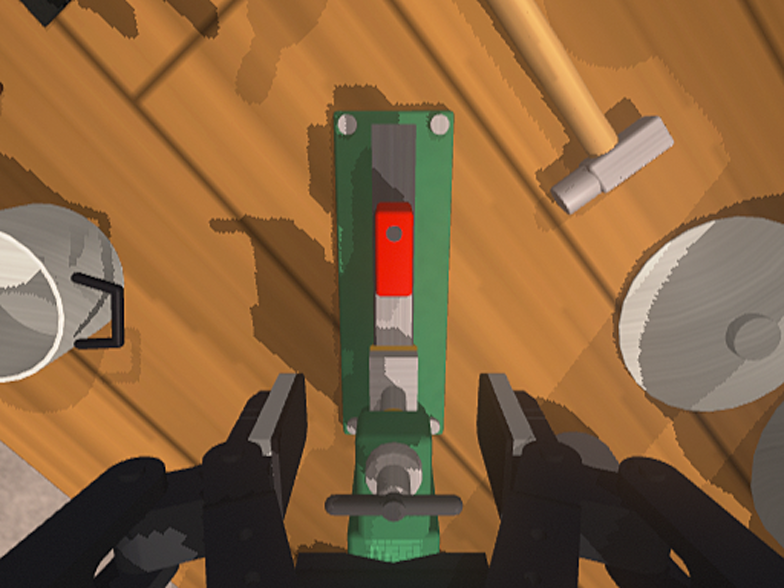

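The wrist view shows the handle straight on the anvil, spanning (375–413,203–297), with the blade running under the toe edge at row 346 and the anvil front at row 124. I'll check the insertion depth against those press features.

```bash
python3 - <<'E'
from h import *
c=dict(np.load("w5.npz"));im=cv2.imread("pics/w5.png").astype(float);a=np.radians(50.35);F=np.array([.6077,.2533])
def loc(u,v,z):d=ray("",(u,v),z,c)[:2]-F;return round(float(np.cos(a)*d[0]+np.sin(a)*d[1]),4)
col=im[60:250,250:264].mean(1)
g=np.abs(np.diff(col,axis=0)).sum(1)
E=[(60.5+i,round(g[i])) for i in range(1,len(g)-1) if g[i]>45 and g[i]>=max(g[i-1],g[i+1])];print(E)
for v,_ in E: print(v,{z:loc(257,v,z) for z in(.0526,.0636,.0986,.0706)})
E
```

```text
[(72.5, 49), (131.5, 70), (147.5, 90), (156.5, 73), (192.5, 192), (213.5, 89), (225.5, 64), (228.5, 59), (232.5, 158)]
72.5 {0.0526: -0.1928, 0.0636: -0.1925, 0.0986: -0.1913, 0.0706: -0.1922}
131.5 {0.0526: -0.1334, 0.0636: -0.1348, 0.0986: -0.1393, 0.0706: -0.1357}
147.5 {0.0526: -0.1162, 0.0636: -0.1181, 0.0986: -0.1242, 0.0706: -0.1193}
156.5 {0.0526: -0.1063, 0.0636: -0.1085, 0.0986: -0.1156, 0.0706: -0.1099}
192.5 {0.0526: -0.065, 0.0636: -0.0685, 0.0986: -0.0795, 0.0706: -0.0707}
213.5 {0.0526: -0.0397, 0.0636: -0.0439, 0.0986: -0.0573, 0.0706: -0.0466}
225.5 {0.0526: -0.0247, 0.0636: -0.0294, 0.0986: -0.0443, 0.0706: -0.0324}
228.5 {0.0526: -0.0209, 0.0636: -0.0257, 0.0986: -0.0409, 0.0706: -0.0288}
232.5 {0.0526: -0.0159, 0.0636: -0.0208, 0.0986: -0.0365, 0.0706: -0.0239}
```

```bash
python3 - <<'E'
from h import *
a=cv2.imread("pics/top0.png").astype(int);im=manip.snapshot("top");b=im.astype(int)
for nm,(x0,x1,y0,y1) in dict(blue_yel_punch=(278,334,170,228),mat_all=(265,360,160,230),stake_pot=(210,295,100,150),oil=(240,264,215,240),hammer=(170,240,215,248),tin=(104,135,172,198)).items():
    d=np.abs(a-b)[y0:y1,x0:x1].max(2)>50;p=np.argwhere(d);print(nm,d.sum(),(p.min(0)[::-1]+[x0,y0],p.max(0)[::-1]+[x0,y0]) if len(p) else "")
E
```

```text
blue_yel_punch 285 (array([287, 179]), array([333, 217]))
mat_all 629 (array([265, 175]), array([359, 229]))
stake_pot 0 
oil 0 
hammer 518 (array([170, 215]), array([204, 247]))
tin 101 (array([129, 172]), array([134, 197]))
```

```bash
python3 - <<'E'
from h import *
im=manip.snapshot("top");cv2.imwrite("pics/t6.png",cv2.resize(im[130:255,100:366],(798,375),interpolation=cv2.INTER_CUBIC))
E
```

```text
(no output)
```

View pics/t6.png

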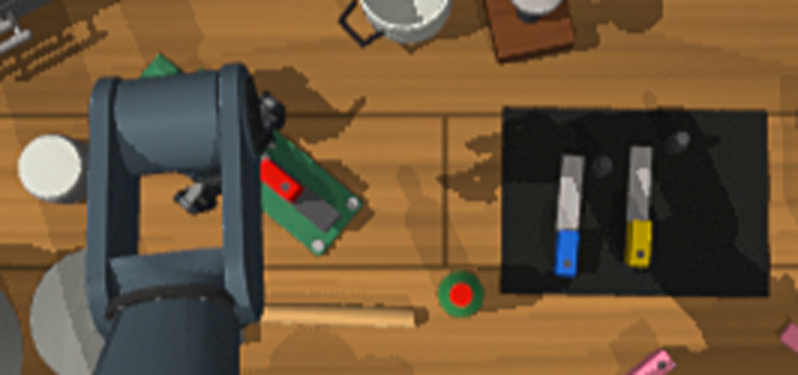

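The top crop shows blue at (568,215) and yellow at (640,205) still flat on the mat and the punches at (602,165) and (678,142) still standing. The oil bottle, hammer and tin are where they were, and only shadows have changed on the mat. Handing in.

```bash
python3 -c "
from station import manip
print(manip.sense()['t'],manip.sign_off())"
```

```text
the job is handed in; nothing more can be done
17.4667 None
```

The 11 mm (red) feeler fits: it slid under the foot with a steady drag of about 3–4 N and is left there released, straight in with its nose about 3 mm past the sole; the push peaked near 12 N on the toe (10 N expected), the others stayed on the mat, and I handed the job in at 17.5 s.

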